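Charge the nut mill and offer up its crank

ROBOT

A 7-joint arm with a two-finger parallel gripper is mounted at the origin on the work surface; the furniture and walls round the work are solid. World frame = base frame: x ahead of the robot, y to its left, z up, the work surface at z = 0. Lengths are in m, angles in rad, forces in N, time in s.
With the tool pointing down it reaches from about 0.4 to 0.9 m from the base axis. Payload 5.6 kg.
Tool frame: the origin (TCP) lies midway between the tips of the shut fingers; the grasp point (between the pads) lies 19 mm behind it (bot.hold_point_z is the z of the grasp point in the tool frame, in m); z points along the fingers, y is the line along which they close (so a half turn about z gives the same grasp; the last joint's range is limited). The gripper opens to 92 mm and grips with 3 to 60 N. Pads are 20 mm wide; open, the fingers measure 128 mm over their backs; the gripper's body (75 mm by 189 mm) begins 69 mm behind the grasp point.
Start: joints at [1.134, 0.468, -0.012, 1.603, 0.006, 1.071, -0.056], TCP at [0.249, -0.6, 0.215] pointing down, gripper open.
Joint ranges: [-2.53, 2.53], [-0.31, 2.02], [-1.57, 1.55], [0.28, 2.44], [-1.29, 4.43], [0.15, 1.84], [-2.92, 2.92]. Speed limits (rad/s): [2.57, 2.57, 3.14, 3.14, 3.14, 3.14, 3.14].

INTERFACE

Orientations are given as a unit quaternion [x, y, z, w].
In Python, from cell import bot gives the robot as it stands.
- The arm moves only by the shell command python3 -m handwheel 'ROWS' [OPENING] [FORCE]. ROWS is text: rows parted by semicolons, each of 6 numbers parted by spaces: the shift along the tool's x, y, z in mm, then the turn, a rotation vector about the tool's x, y, z in degrees. A call has 1 to 8 rows; each row shifts and turns the commanded pose from where the row before left it, along the tool's axes as they then stand; what a row does not reach is not made up. A row lasts 1/10 s, in which the tool goes at most 50 mm and 8.59 degrees, less where a joint would pass 70% of its speed; a pose out of reach is approached as far as the arm can. A call is refused whole if a number of a shift passes 50 or a number of a turn 8.59, either way. A call with a gripper value outside its range is refused whole. OPENING is the closure, from 0 (fully open) to 1 (shut), set as the call begins (- or left out, the last holds). The fingers move at their own pace and stop on an object; FORCE is the grip in N (left out, the last holds). Time passes only in rows, so rows that do not move let the fingers close. It gives the time, the measured TCP pose, the force, the opening and the grip force at its end, in the units of the state.
- bot.read_state(): the state, without advancing time (a new reading comes with each control period).
- bot.camera(name): name is "scene" or "side" or "wrist"; returns a dict with "color" (400x640x3 uint8, red, green, blue), "camera_matrix" (3x3 intrinsics, pixels), "cam_to_world" (4x4, takes a point from camera to world coordinates); the wrist camera has in their place "tool_from_camera" (4x4, takes a point from camera to tool coordinates, whose origin is the TCP and whose axes are the flange's). Camera axes: x right, y up, looking along -z (the intrinsics and any distortion apply to the point x, -y, -z); pixel columns grow to the right and rows downward; lengths in m; the calibration is good to about 2 mm. A picture is of the moment at which its call begins: read the wrist's pose just before it. There is no depth.
- bot.sign_off(): hands the job in; it is judged then, once.
The state is a dict: "time_s": time; "joint_positions": joint angles; "qd": joint speeds; "joint_torque": joint torques, N m; "eef_pos": TCP position; "eef_rot": TCP orientation; "force": force on the tool from outside, world axes, zero at the start; "ft_torque": the same for the moment, N m; "grip_width": opening from 0.0 (shut) to 1.0 (fully open); "finger_force": force on a finger pad.
Only numpy, scipy, OpenCV 4.12 (cv2) and the standard library are available. Lean on these libraries where they do the work, as an engineer would, in place of code of your own. Each camera call takes 0.05 s, during which the arm holds its last target. There are 200 camera calls.

TASK

Get the nut mill ready: take its hinged tray by the raised bar handle and tip it until all four walnuts have rolled into the hopper, then let the tray back down. After that pick up the heavy cast crank by its balance point and finish with the program still holding it: level, about 3 cm above the flat tang in the middle of the hopper, hub centred over the tang and slot in line with the tang (either way round), touching nothing but the gripper. Leave the other things where they stand.

Things in the scene. Friction and masses are not known exactly. Their poses are not given: they have to be found in the camera images.
- mill: bench nut mill, fixed: foot 190 x 190 mm, square open steel hopper 170 x 170 mm outside, 4 mm walls, floor 70 mm and rim 131 mm above the worktop (+x wall 164 mm). Origin on the worktop under the hopper's middle, z up; the tray sticks out on the -x side. Amid the hopper stands a shaft whose top is a flat tang, 26 mm wide along y, 8 mm thick along x
- tang_top (a point): middle of the top face of the tang, 165 mm above the worktop (axes as the mill's)
- tray (a joint): hinge of the feed tray, rad: 0 at rest (on its stop, floor falling 4 degrees outward, away from the hopper), grows as the outer end is lifted, stop at 0.95. It runs easily; the tray (0.35 kg) falls back to 0 by itself when let go. Nuts begin to roll above 0.1; at 0.7 all run over the open inner edge into the hopper
- tray_hinge (a point): middle of the tray's hinge line, which runs along the mill's y at x = -88 mm, 137 mm above the worktop; does not move
- tray_handle (a point): middle of the tray's handle: round bar 10 mm thick along the mill's y, 96 mm between its uprights, 65 mm above the tray floor over the outer end wall (30 mm high). At rest it is 127 mm outward (mill -x) of the hinge line and 56 mm above it, 193 mm above the worktop; it moves in a circle about the hinge and turns between the fingers
- walnut0: walnut, a rigid ball 30 mm in diameter, 14 g, origin at its centre; the four lie in the tray in a row against its outer end wall
- walnut1: walnut, a rigid ball 30 mm in diameter, 14 g, origin at its centre; the four lie in the tray in a row against its outer end wall
- walnut2: walnut, a rigid ball 30 mm in diameter, 14 g, origin at its centre; the four lie in the tray in a row against its outer end wall
- walnut3: walnut, a rigid ball 30 mm in diameter, 14 g, origin at its centre; the four lie in the tray in a row against its outer end wall
- crank: cast steel crank, 0.45 to 0.7 kg, lying flat: square hub 48 x 48 x 30 mm high, slot 31 mm (x) x 13 mm right through; arm along +x, 16 mm wide, from 8 to 30 mm above the underside; at x = 200 mm an upright black knob 26 mm thick, 68 mm high, on a round foot as low as the hub. Origin at the centre of the hub's underside, x along the arm to the knob, z up
- crank_balance (a point): balance point (centre of mass) of the crank: on the arm, 65 mm from the hub's centre towards the knob, 19 mm above the underside
- timer: bystander: low kitchen timer, 66 x 66 x 24 mm, origin under its centre
- sugar_shaker: bystander: sugar shaker, 44 mm across, 90 mm tall, origin under its centre
- milk_carton: bystander: carton 69 x 100 x 182 mm, origin under its centre
There are look-alikes about, which are no part of the job. What is shaped like the crank but pink or purple is not meant.

How it is judged:
On the way, in this order (a step that is already met when the one before it is completed fails the run):
1. all four walnuts are in the hopper, tipped in before the crank is lifted (horizontal distance between each of walnut0, walnut1, walnut2, walnut3 and mill below 0.098 m and z of walnut0 in the frame of mill between 0.06 and 0.125 m and z of walnut1 in the frame of mill between 0.06 and 0.125 m and z of walnut2 in the frame of mill between 0.06 and 0.125 m and z of walnut3 in the frame of mill between 0.06 and 0.125 m and height (world z) of crank_balance below 0.04 m), for 0.2 s.
2. the crank is lifted off the worktop (height (world z) of crank above 0.04 m), for 0.2 s.
At the end, for the whole second after the job is handed in: Nuts in hopper; tray down (<0.1 rad); crank held still, gripped within 25 mm of its balance point, touching nothing else: hub underside 12 to 55 mm above the tang, centred within 12 mm, tilt <0.1 rad, slot within 0.12 rad of the tang, either way round; bystanders moved <30 mm (horizontal distance between each of walnut0, walnut1, walnut2, walnut3 and mill below 0.098 m and z of walnut0 in the frame of mill between 0.06 and 0.125 m and z of walnut1 in the frame of mill between 0.06 and 0.125 m and z of walnut2 in the frame of mill between 0.06 and 0.125 m and z of walnut3 in the frame of mill between 0.06 and 0.125 m and value of joint tray below 0.1 rad and horizontal distance between crank and tang_top below 0.012 m and z of crank in the frame of tang_top between 0.012 and 0.055 m and angle between crank's own z axis and vertical below 0.1 rad and angle between the x axis of crank and the y axis of mill, either way round below 0.12 rad and horizontal distance between the grasp point and crank_balance below 0.025 m and contact force between the fingers and crank above 2 N and contact force between crank and mill below 0.1 N and contact force between crank and walnut0 below 0.1 N and contact force between crank and walnut1 below 0.1 N and contact force between crank and walnut2 below 0.1 N and contact force between crank and walnut3 below 0.1 N and linear speed of crank below 0.03 m/s and angular speed of crank below 0.2 rad/s); the arm keeps its last pose, push and grip.
It fails at once if a bystander (timer, shaker or carton) is pushed more than 30 mm (distance of any of timer, sugar_shaker, milk_carton from where it was at the start of the episode above 0.03 m).
It also fails if it takes over 54 s, if anything falls off the work surface, if the arm or the gripper's body presses on something with over 40 N, if the wrist force passes 120 N, or if a joint passes its speed limit or range.

## Working session

There is one attempt and no reset: what is moved stays moved. The work goes in short steps, Python scripts to look and compute and a shell command to move; the robot and the scene stay as the last step left them, time stands still between calls to the robot, and variables do not carry over. Pictures are saved under pics/ and viewed, at most 10 in all, crops included, and the job is handed in when it is done.

```bash
mkdir -p pics; ls; cat > h.py <<'E'
import numpy as np, cv2
from cell import bot
from scipy.spatial.transform import Rotation as R
def ray(c,u,v,T=None):
    T=c["cam_to_world"] if T is None else T
    K=np.array(c["camera_matrix"]);T=np.array(T)
    x=(u-K[0,2])/K[0,0];y=(v-K[1,2])/K[1,1]
    d=T[:3,:3]@np.array([x,-y,-1.]);return T[:3,3],d/np.linalg.norm(d)
def onz(c,u,v,z,T=None):
    o,d=ray(c,u,v,T);return o+d*(z-o[2])/d[2]
def proj(c,P,T=None):
    T=np.array(c["cam_to_world"] if T is None else T);K=np.array(c["camera_matrix"])
    p=np.linalg.inv(T)@np.append(P,1);return K[0,0]*p[0]/-p[2]+K[0,2],K[1,1]*-p[1]/-p[2]+K[1,2]
E
python3 - <<'E'
from h import *
import pickle
s=bot.read_state();print({k:np.round(v,3) for k,v in s.items()}, bot.hold_point_z)
ims=[]
for n in("scene","side","wrist"):
    c=bot.camera(n);pickle.dump(c,open(n+".pkl","wb"));print(n,[k for k in c],np.round(c.get("cam_to_world",c.get("tool_from_camera")),3),np.round(c["camera_matrix"],1))
    cv2.imwrite(f"pics/{n}0.png",c["color"][:,:,::-1])
E
```

```text
pics
{'time_s': np.float64(0.0), 'joint_positions': array([ 1.134,  0.468, -0.012,  1.604,  0.006,  1.071, -0.056]), 'qd': array([ 0.   , -0.   , -0.001, -0.001,  0.001,  0.   , -0.001]), 'joint_torque': array([-1.0000e-03, -5.2058e+01, -1.3000e-02, -2.4376e+01, -5.7000e-02,
        1.7000e-02,  0.0000e+00]), 'eef_pos': array([ 0.249, -0.6  ,  0.214]), 'eef_rot': array([ 0.981,  0.196, -0.   , -0.001]), 'force': array([ 0.594, -0.087, -0.013]), 'ft_torque': array([-0.011,  0.018, -0.023]), 'finger_force': np.float64(0.0), 'grip_width': np.float64(1.003)} -0.0187
scene ['color', 'camera_matrix', 'cam_to_world'] [[ 0.471  0.602 -0.645 -0.347]
 [-0.882  0.311 -0.353 -0.409]
 [-0.012  0.735  0.678  0.996]
 [ 0.     0.     0.     1.   ]] [[430.4   0.  319.3]
 [  0.  430.4 201.9]
 [  0.    0.    1. ]]
side ['color', 'camera_matrix', 'cam_to_world'] [[-0.998  0.013 -0.054  0.399]
 [-0.053 -0.535  0.843  0.99 ]
 [-0.018  0.844  0.535  0.75 ]
 [ 0.     0.     0.     1.   ]] [[378.1   0.  318.9]
 [  0.  378.1 198. ]
 [  0.    0.    1. ]]
wrist ['color', 'camera_matrix', 'tool_from_camera'] [[-0.     0.97   0.243  0.069]
 [ 1.     0.    -0.     0.001]
 [-0.     0.243 -0.97  -0.169]
 [ 0.     0.     0.     1.   ]] [[299.9   0.  321. ]
 [  0.  299.9 205. ]
 [  0.    0.    1. ]]
```

View pics/scene0.png

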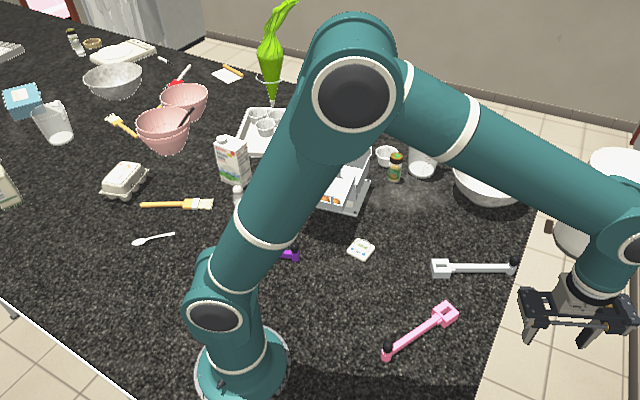

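View pics/side0.png

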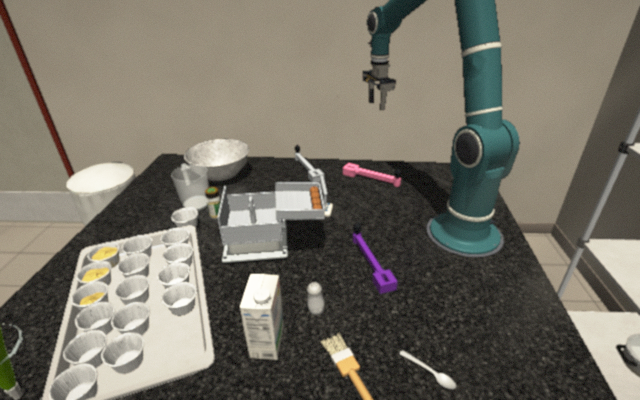

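Scene: the candidates are the grey crank (hub 440,268, knob 513,265), the pink one (hub 446,315) and the purple one (290,254). The grey one fits, as pink and purple are excluded. Side: hopper around (255,220), tray around (300,200), grey crank partly hidden behind the tray. I'll enlarge to confirm.

```bash
python3 - <<'E'
import cv2,numpy as np
a=cv2.imread("pics/scene0.png")[225:315,400:540];b=cv2.imread("pics/side0.png")[140:270,200:345]
a=cv2.resize(a,(560,360),interpolation=cv2.INTER_CUBIC)[:, :]
cv2.imwrite("pics/c1.png",a)
cv2.imwrite("pics/c2.png",cv2.resize(b,None,fx=4.5,fy=4.5,interpolation=cv2.INTER_CUBIC))
E
```

```text
(no output)
```

View pics/c1.png

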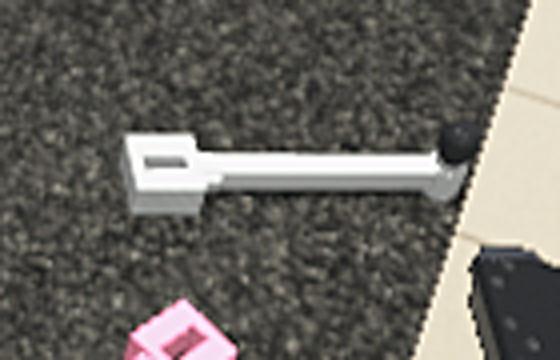

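View pics/c2.png

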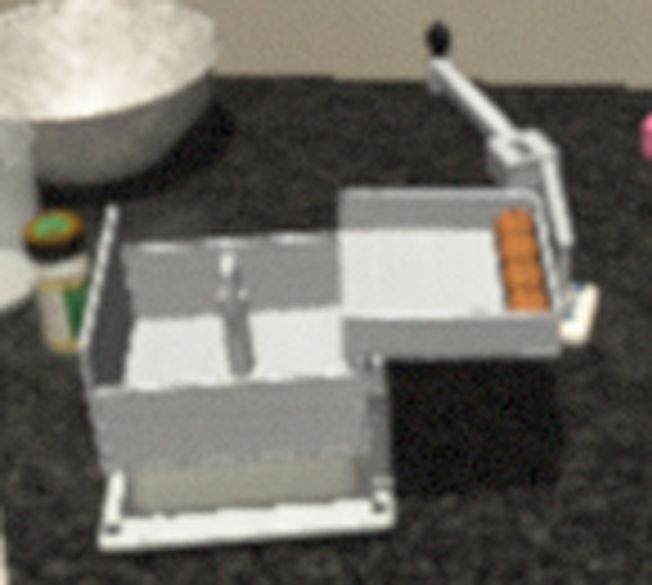

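Crop 1: the grey-white crank with black knob, slot centre at scene px (441,265), knob top (515,260) – this is the real one, lying clear. Crop 2: tang top at side px ~(250.7,196.7), handle bar (320,170)–(326,193), foot front corners (222,261),(287,256), walnuts against the outer wall.

```bash
cat > m.py <<'E'
from h import *
import pickle
S=pickle.load(open("side.pkl","rb"));C=pickle.load(open("scene.pkl","rb"))
p=lambda n,v:print(n,np.round(v,3))
t=onz(S,250.7,196.7,.165);p("tang",t)
a=onz(S,320,170,.193);b=onz(S,326.2,193.3,.193);p("handle",(a,b,(a+b)/2,np.linalg.norm(a-b)))
f=onz(S,222.2,261.1,0.0);g=onz(S,287.3,256,0.0);p("foot",(f,g,g-f,np.linalg.norm(g-f),np.degrees(np.arctan2(*(f-g)[1::-1]))))
h=onz(C,441.2,265.2,.03);k=onz(C,514.8,262,.068);p("crank slot",h);p("knob",k);d=k-h;p("len",(np.hypot(d[0],d[1]),np.degrees(np.arctan2(d[1],d[0]))))
# near hopper rim corners
r=onz(S,221.1,226.2,.131);q=onz(S,280.5,223,.131);p("rim",(r,q,q-r))
d=t-(a+b)/2;p("tang-handle",(d,np.hypot(d[0],d[1]),np.degrees(np.arctan2(d[1],d[0]))))
E
python3 m.py
```

```text
tang [0.658 0.067 0.165]Traceback (most recent call last):
  File "m.py", line 6, in <module>
    a=onz(S,320,170,.193);b=onz(S,326.2,193.3,.193);p("handle",(a,b,(a+b)/2,np.linalg.norm(a-b)))
                                                    ~^^^^^^^^^^^^^^^^^^^^^^^^^^^^^^^^^^^^^^^^^^^^
  File "m.py", line 4, in <lambda>
    p=lambda n,v:print(n,np.round(v,3))
                         ~~~~~~~~^^^^^
    return _wrapfunc(a, 'round', decimals=decimals, out=out)
    return _wrapit(obj, method, *args, **kwds)
    conv = _array_converter(obj)
ValueError: setting an array element with a sequence. The requested array has an inhomogeneous shape after 1 dimensions. The detected shape was (4,) + inhomogeneous part.
```

```bash
sed -i 's/^p=.*/p=lambda n,v:print(n,*[np.round(x,3) for x in (v if isinstance(v,tuple) else (v,))])/' m.py; python3 m.py
```

```text
tang [0.658 0.067 0.165]
handle [ 0.461 -0.05   0.193] [0.436 0.088 0.193] [0.449 0.019 0.193] 0.14
foot [0.742 0.164 0.   ] [0.553 0.135 0.   ] [-0.19  -0.029  0.   ] 0.192 8.618
crank slot [ 0.496 -0.339  0.03 ]
knob [ 0.567 -0.517  0.068]
len 0.191 -68.346
rim [0.724 0.167 0.131] [0.562 0.147 0.131] [-0.162 -0.02   0.   ]
tang-handle [ 0.21   0.048 -0.028] 0.215 12.799
```

```bash
cat > rel.py <<'E'
# usage: rel.py x y z yawdeg(tool x axis) [tiltdeg about tool x] : remaining shift (tool axes, mm) and rotvec (deg)
import sys; from h import *
def tgt(yaw,tilt=0):
    y=np.radians(yaw);x=np.array([np.cos(y),np.sin(y),0]);z=np.array([0,0,-1.])
    return R.from_matrix(np.c_[x,np.cross(z,x),z])*R.from_rotvec([np.radians(tilt),0,0])
if __name__=="__main__":
    a=list(map(float,sys.argv[1:]));s=bot.read_state();q=R.from_quat(s["eef_rot"]);G=tgt(*a[3:])
    print("shift",np.round(q.inv().apply(np.array(a[:3])-s["eef_pos"])*1000,1),"turn",np.round((q.inv()*G).as_rotvec(degrees=True),2),"t",s["time_s"],"pos",np.round(s["eef_pos"],4),"F",np.round(s["force"],1),"grip",s["grip_width"],s["finger_force"])
E
python3 -m handwheel '0 0 -12 0 0 -8.5;0 0 -12 0 0 -8.5;0 0 -12 0 0 -8.5;0 0 -12 0 0 -8.5;0 0 -12 0 0 -8.5;0 0 -12 0 0 -8.5;0 0 -12 0 0 -8.5;0 0 -12 0 0 -8.5' 0 20
python3 -m handwheel '0 0 0 0 0 -8;0 0 0 0 0 0'
python3 rel.py .449 .021 .31 98.6
```

```text
time_s: 0.95
eef_pos: [0.2492, -0.6001, 0.3107]
eef_rot: [0.702, 0.713, 0.0, -0.0]
force: [0.1, -0.1, -0.1]
grip_width: 0.999
finger_force: 0.0
time_s: 1.15
eef_pos: [0.2492, -0.6003, 0.3106]
eef_rot: [0.652, 0.758, 0.0, 0.0]
force: [-0.5, 0.3, 0.1]
grip_width: 1.0
finger_force: 0.0
shift [584.6 290.1   0.7] turn [ 0.01 -0.   -0.03] t 1.15 pos [ 0.2492 -0.6003  0.3106] F [-0.5  0.3  0.1] grip 1.000165272215556 0.0
```

```bash

python3 -m handwheel '36 18 0 0 0 0;36 18 0 0 0 0;36 18 0 0 0 0;36 18 0 0 0 0;36 18 0 0 0 0;36 18 0 0 0 0;36 18 0 0 0 0;36 18 0 0 0 0' >/dev/null
python3 -m handwheel '36 18 0 0 0 0;36 18 0 0 0 0;36 18 0 0 0 0;36 18 0 0 0 0;36 18 0 0 0 0;36 18 0 0 0 0;36 18 0 0 0 0;36 18 0 0 0 0' > /dev/null
python3 -m handwheel '9 2 0 0 0 0;0 0 0 0 0 0;0 0 0 0 0 0'
python3 rel.py .449 .021 .31 98.6
cat > shot.py <<'E'
import sys,pickle; from h import *
s=bot.read_state();c=bot.camera("wrist");T=np.eye(4);T[:3,:3]=R.from_quat(s["eef_rot"]).as_matrix();T[:3,3]=s["eef_pos"]
c["cam_to_world"]=T@np.array(c["tool_from_camera"]);pickle.dump(c,open(sys.argv[1]+".pkl","wb"));cv2.imwrite(f"pics/{sys.argv[1]}.png",c["color"][:,:,::-1])
E
python3 shot.py w1
```

```text
time_s: 3.05
eef_pos: [0.4487, 0.02, 0.3102]
eef_rot: [0.653, 0.757, -0.001, -0.0]
force: [1.0, 0.2, 1.0]
grip_width: 0.993
finger_force: 0.0
shift [1.  0.5 0.2] turn [-0.06  0.03 -0.2 ] t 3.05 pos [0.4487 0.02   0.3102] F [1.  0.2 1. ] grip 0.9926066974884932 0.0
```

View pics/w1.png

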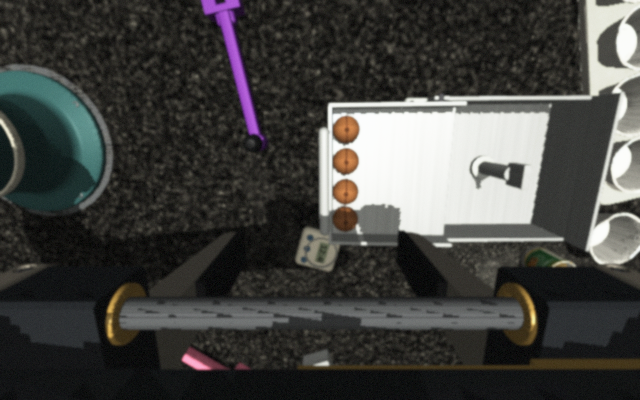

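Wrist view: handle bar vertical at x≈323, y 128–238; nuts at x≈345; tang near (518,175). I'll enlarge that area for exact pixels.

```bash
python3 - <<'E'
import cv2
b=cv2.imread("pics/w1.png")[90:255,305:565]
cv2.imwrite("pics/c3.png",cv2.resize(b,(780,495),interpolation=cv2.INTER_CUBIC))
E
```

```text
(no output)
```

View pics/c3.png

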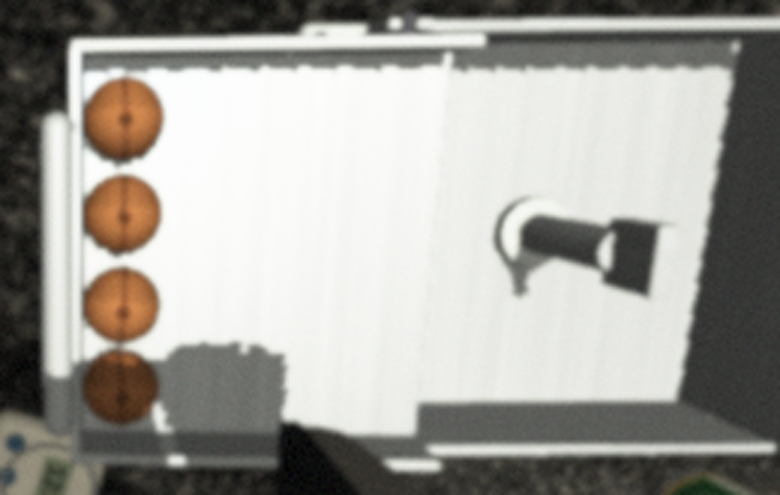

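```bash
python3 - <<'E'
from h import *
import pickle
W=pickle.load(open("w1.pkl","rb"));S=pickle.load(open("side.pkl","rb"))
f=lambda x,y,z:onz(W,305+x/3,90+y/3,z)
ang=lambda d:np.degrees(np.arctan2(d[1],d[0]))
a,b=f(57,112,.193),f(57,430,.193);print("bar",a,b,(a+b)/2,np.linalg.norm(a-b),ang(a-b)-90)
t=f(665,260,.165);print("tang",t)
u,v=f(658,222,.165),f(648,295,.165);print("tang edge",np.linalg.norm(u-v),ang(u-v)-90)
for y1,y2,n in((24,20,'+'),(449,446,'-')):
    u,v=f(430,y1,.131),f(775,y2,.131);print("rim",n,u,v,ang(v-u))
d=t-(a+b)/2;print("d",np.hypot(*d[:2]),ang(d))
# triangulate tang with side
def tri(o1,d1,o2,d2):
    A=np.c_[d1,-d2];k=np.linalg.lstsq(A,o2-o1,rcond=None)[0];p,q=o1+k[0]*d1,o2+k[1]*d2;return (p+q)/2,np.linalg.norm(p-q)
print(tri(*ray(W,526.7,176.7),*ray(S,250.7,196.7)))
E
```

```text
bar [0.44218753 0.08896409 0.193     ] [ 0.4575515  -0.01352613  0.193     ] [0.44986952 0.03771898 0.193     ] 0.1036354043073401 8.52553908175264
tang [0.66191958 0.07047493 0.165     ]
tang edge 0.025908547422061088 10.02561915928041
rim + [0.57346293 0.14026428 0.131     ] [0.69820435 0.16005459 0.131     ] 9.014877229525538
rim - [ 0.61464732 -0.02104724  0.131     ] [0.75481826 0.00090726 0.131     ] 8.901724030785877
d 0.21456509422231795 8.78122830364415
(array([0.65803241, 0.07083349, 0.16846205]), np.float64(0.0024488866540068504))
```

```bash
python3 rel.py .4499 .0377 .174 98.8
```

```text
shift [ 17.8   4.  136.2] turn [-0.06  0.04 -0.45] t 3.1 pos [0.4487 0.0196 0.3102] F [ 0.1  0.3 -0.1] grip 1.0005696718671093 0.0
```

```bash
python3 -m handwheel '9 2 8 0 0 -0.2;9 2 30 0 0 -0.2;0 0 30 0 0 0;0 0 30 0 0 0;0 0 20 0 0 0;0 0 12 0 0 0;0 0 6 0 0 0;0 0 0 0 0 0' 0.45 25 >/dev/null
python3 rel.py .4499 .0377 .174 98.8
python3 -m handwheel '0 0 0 0 0 0;0 0 0 0 0 0;0 0 0 0 0 0;0 0 0 0 0 0;0 0 0 0 0 0;0 0 0 0 0 0' 1 25
python3 rel.py .4499 .0377 .174 98.8
python3 - <<'E'
# circle plan: 28 rows; tool-frame rows with tilt growing
import numpy as np
r=np.hypot(127,56);p0=np.arctan2(56,127);N=28;hp=-18.7
def tcp(th,tl): # mill x,z of TCP ; tilt tl: z axis of tool = (-sin tl, -cos tl)
    b=np.array([-r*np.cos(p0+th),r*np.sin(p0+th)]);return b-hp*np.array([-np.sin(tl),-np.cos(tl)])
ths=np.linspace(0,.8,N+1);tls=np.radians(22)*ths/.8
for i in range(N):
    d=tcp(ths[i+1],tls[i+1])-tcp(ths[i],tls[i]);t=tls[i]
    print(np.round([d@[np.cos(t),-np.sin(t)],d@[-np.sin(t),-np.cos(t)],np.degrees(tls[i+1]-t)],1),end=' ')
E
```

```text
shift [-1.9 -0.6  0.3] turn [-0.04 -0.01  0.13] t 3.9 pos [0.4502 0.0397 0.1743] F [0.3 0.1 0.4] grip 0.5507752151152189 0.0
time_s: 4.5
eef_pos: [0.4486, 0.0394, 0.1745]
eef_rot: [0.65, 0.76, -0.002, -0.001]
force: [-5.2, -1.0, 6.4]
grip_width: 0.097
finger_force: 25.0
shift [-1.8  1.   0.5] turn [-0.24  0.05  0.15] t 4.5 pos [0.4486 0.0394 0.1745] F [-5.2 -1.   6.4] grip 0.09661797371570206 25.001690983772278
[ 1.4 -3.6  0.8] [ 1.4 -3.6  0.8] [ 1.5 -3.6  0.8] [ 1.6 -3.5  0.8] [ 1.6 -3.5  0.8] [ 1.7 -3.5  0.8] [ 1.7 -3.4  0.8] [ 1.8 -3.4  0.8] [ 1.8 -3.4  0.8] [ 1.9 -3.4  0.8] [ 1.9 -3.3  0.8] [ 2.  -3.3  0.8] [ 2.  -3.3  0.8] [ 2.1 -3.2  0.8] [ 2.1 -3.2  0.8] [ 2.2 -3.2  0.8] [ 2.2 -3.1  0.8] [ 2.2 -3.1  0.8] [ 2.3 -3.   0.8] [ 2.3 -3.   0.8] [ 2.4 -3.   0.8] [ 2.4 -2.9  0.8] [ 2.5 -2.9  0.8] [ 2.5 -2.8  0.8] [ 2.5 -2.8  0.8] [ 2.6 -2.8  0.8] [ 2.6 -2.7  0.8] [ 2.7 -2.7  0.8]
```

```bash
python3 -m handwheel '0 1.4 -3.6 0.8 0 0;0 1.4 -3.6 0.8 0 0;0 1.5 -3.6 0.8 0 0;0 1.6 -3.5 0.8 0 0;0 1.6 -3.5 0.8 0 0;0 1.7 -3.5 0.8 0 0;0 1.7 -3.4 0.8 0 0;0 1.8 -3.4 0.8 0 0'
python3 -m handwheel '0 1.8 -3.4 0.8 0 0;0 1.9 -3.4 0.8 0 0;0 1.9 -3.3 0.8 0 0;0 2 -3.3 0.8 0 0;0 2 -3.3 0.8 0 0;0 2.1 -3.2 0.8 0 0;0 2.1 -3.2 0.8 0 0;0 2.2 -3.2 0.8 0 0'
```

```text
time_s: 5.3
eef_pos: [0.4618, 0.0415, 0.2016]
eef_rot: [0.649, 0.759, -0.045, -0.039]
force: [-7.2, -1.2, 2.1]
grip_width: 0.098
finger_force: 25.0
time_s: 6.1
eef_pos: [0.4816, 0.0445, 0.2258]
eef_rot: [0.645, 0.755, -0.088, -0.075]
force: [-8.7, -1.9, 6.4]
grip_width: 0.097
finger_force: 25.0
```

Forces are small; continue.

```bash
python3 -m handwheel '0 2.2 -3.1 0.8 0 0;0 2.2 -3.1 0.8 0 0;0 2.3 -3 0.8 0 0;0 2.3 -3 0.8 0 0;0 2.4 -3 0.8 0 0;0 2.4 -2.9 0.8 0 0;0 2.5 -2.9 0.8 0 0;0 2.5 -2.8 0.8 0 0'
python3 -m handwheel '0 2.5 -2.8 0.8 0 0;0 2.6 -2.8 0.8 0 0;0 2.6 -2.7 0.8 0 0;0 2.7 -2.7 0.8 0 0;0 0 0 0 0 0;0 0 0 0 0 0;0 0 0 0 0 0;0 0 0 0 0 0'
python3 -m handwheel '0 0 0 0 0 0;0 0 0 0 0 0;0 0 0 0 0 0;0 0 0 0 0 0;0 0 0 0 0 0'
python3 - <<'E'
from h import *
c=bot.camera("side");cv2.imwrite("pics/s1.png",cv2.resize(c["color"][130:270,200:345,::-1],None,fx=4,fy=4,interpolation=cv2.INTER_CUBIC))
h=cv2.cvtColor(c["color"],cv2.COLOR_RGB2HSV);m=cv2.inRange(h,(5,120,60),(18,255,255))[140:260,200:345];n,_,st,ce=cv2.connectedComponentsWithStats(m)
print([(list(s),list(np.round(k+[200,140]))) for s,k in zip(st[1:],ce[1:]) if s[4]>8])
E
```

```text
time_s: 6.9
eef_pos: [0.5066, 0.0484, 0.2446]
eef_rot: [0.64, 0.749, -0.129, -0.11]
force: [-8.2, -2.2, 8.3]
grip_width: 0.101
finger_force: 25.0
time_s: 7.7
eef_pos: [0.5208, 0.0506, 0.2517]
eef_rot: [0.637, 0.745, -0.149, -0.127]
force: [-5.8, -1.0, 10.2]
grip_width: 0.099
finger_force: 25.0
time_s: 8.2
eef_pos: [0.5208, 0.0506, 0.2517]
eef_rot: [0.637, 0.745, -0.149, -0.127]
force: [-6.4, -1.8, 10.8]
grip_width: 0.097
finger_force: 25.0
[([np.int32(59), np.int32(64), np.int32(7), np.int32(8), np.int32(43)], [np.float64(262.0), np.float64(208.0)]), ([np.int32(29), np.int32(66), np.int32(9), np.int32(8), np.int32(55)], [np.float64(233.0), np.float64(210.0)])]
```

View pics/s1.png

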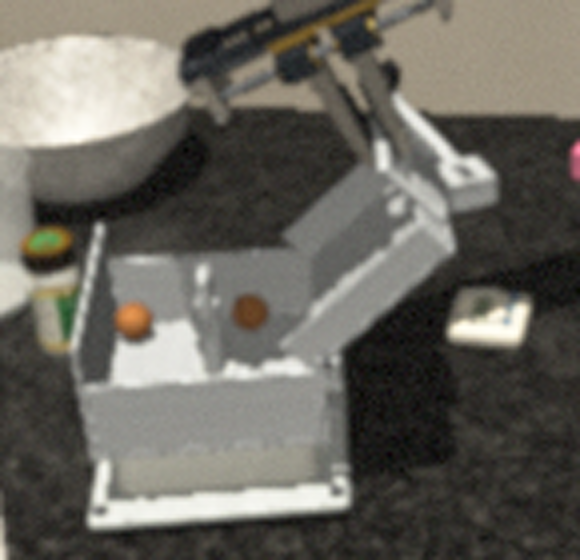

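Tray is tipped (~0.8), two nuts are visible in the hopper at side px (233,210),(262,208), and none in the tray; the other two may be hidden behind the near wall. Lowering the tray.

```bash
python3 -m handwheel '0 -5.3 5.4 -1.6 0 0;0 -5.1 5.6 -1.6 0 0;0 -5 5.7 -1.6 0 0;0 -4.9 5.8 -1.6 0 0;0 -4.7 6 -1.6 0 0;0 -4.5 6.1 -1.6 0 0;0 -4.4 6.2 -1.6 0 0;0 -4.2 6.4 -1.6 0 0'
python3 -m handwheel '0 -4 6.5 -1.6 0 0;0 -3.8 6.7 -1.6 0 0;0 -3.6 6.8 -1.6 0 0;0 -3.4 6.9 -1.6 0 0;0 -3.2 7 -1.6 0 0;0 -2.9 6.8 -1.6 0 0;0 0 0 0 0 0;0 0 0 0 0 0'
python3 -m handwheel '0 0 0 0 0 0;0 0 0 0 0 0;0 0 0 0 0 0;0 0 0 0 0 0' 0.55
python3 rel.py .4499 .0377 .31 98.8
```

```text
time_s: 9.05
eef_pos: [0.4727, 0.0432, 0.2165]
eef_rot: [0.648, 0.757, -0.063, -0.054]
force: [-1.1, 0.1, 1.4]
grip_width: 0.099
finger_force: 25.0
time_s: 9.85
eef_pos: [0.4497, 0.0397, 0.1783]
eef_rot: [0.65, 0.76, 0.001, 0.001]
force: [3.7, 0.8, -3.3]
grip_width: 0.098
finger_force: 25.0
time_s: 10.25
eef_pos: [0.4477, 0.0394, 0.1775]
eef_rot: [0.65, 0.76, -0.0, -0.0]
force: [-0.5, -0.4, -0.2]
grip_width: 0.42
finger_force: 0.0
shift [  -2.     1.8 -132.5] turn [-0.04  0.    0.17] t 10.25 pos [0.4477 0.0394 0.1775] F [-0.5 -0.4 -0.2] grip 0.41966847437808236 0.0
```

```bash
python3 -m handwheel '0 0 -20 0 0 0;0 0 -40 0 0 0;0 0 -40 0 0 0;0 0 -32 0 0 0;0 0 0 0 0 0' 0
python3 shot.py w2; python3 - <<'E'
from h import *
import pickle
c=pickle.load(open("w2.pkl","rb"));h=cv2.cvtColor(c["color"],cv2.COLOR_RGB2HSV);m=cv2.inRange(h,(5,110,40),(18,255,255))
n,_,st,ce=cv2.connectedComponentsWithStats(m)
print([(s[4],np.round(k),np.round(onz(c,*k,.085)-[.662,.0705,0],3)) for s,k in zip(st[1:],ce[1:]) if s[4]>40])
# bar x-position
b=c["color"][178].mean(-1);print(b[310:345].astype(int))
E
```

```text
time_s: 10.75
eef_pos: [0.4502, 0.0399, 0.3136]
eef_rot: [0.65, 0.76, 0.002, 0.003]
force: [0.1, -0.0, -0.4]
grip_width: 0.862
finger_force: 0.0
[(np.int32(368), array([462., 133.]), array([-0.039,  0.06 ,  0.085])), (np.int32(469), array([536., 133.]), array([0.057, 0.075, 0.085])), (np.int32(321), array([454., 230.]), array([-0.014, -0.07 ,  0.085])), (np.int32(378), array([519., 229.]), array([ 0.077, -0.054,  0.085]))]
[ 37  37  49  96 151 191 218 232 238 237 230 216 197 206 232 234 215 219
 241 249 250 250 250 250 250 250 250 250 250 250 250 250 250 249 250]
```

All four nuts lie in the hopper and the tray is down. On to the crank.

```bash
python3 -m handwheel '0 0 0 0 0 -6.5;0 0 0 0 0 -6.5;0 0 0 0 0 0' >/dev/null; python3 rel.py .542 -.455 .28 111.7
```

```text
shift [-493.9  -96.9   27.9] turn [-0.13 -0.06  0.29] t 11.1 pos [0.447  0.0392 0.3082] F [ 0.2 -0.4 -0.2] grip 0.9987621071283223 0.0
```

```bash
python3 -m handwheel '-41 -8 0 0 0 0;-41 -8 0 0 0 0;-41 -8 0 0 0 0;-41 -8 0 0 0 0;-41 -8 0 0 0 0;-41 -8 0 0 0 0;-41 -8 0 0 0 0;-41 -8 0 0 0 0' >/dev/null
python3 -m handwheel '-41 -8 7 0 0 0;-41 -8 7 0 0 0;-41 -8 7 0 0 0;-41 -8 7 0 0 0;0 0 0 0 0 0;0 0 0 0 0 0;0 0 0 0 0 0'
python3 shot.py w3
```

```text
time_s: 12.6
eef_pos: [0.5432, -0.451, 0.281]
eef_rot: [0.559, 0.829, 0.0, -0.001]
force: [-0.5, 0.3, 0.7]
grip_width: 1.005
finger_force: 0.0
```

View pics/w3.png

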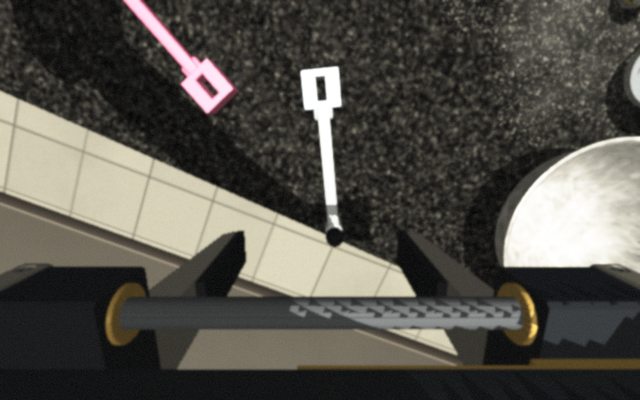

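Wrist view: the crank in full, hub about (321,90), knob at (334,236), pink one apart at (208,85). Measuring by mask.

```bash
python3 - <<'E'
from h import *
import pickle
c=pickle.load(open("w3.pkl","rb"));g=c["color"].astype(int)
m=((g.min(-1)>150)).astype(np.uint8);m[:55]=0;m[205:]=0;m[:,:290]=0;m[:,360:]=0
ys,xs=np.nonzero(m);rows=[(y,xs[ys==y].min(),xs[ys==y].max()) for y in np.unique(ys)]
print(rows[::6])
arm=[(y,(a+b)/2) for y,a,b in rows if 122<y<200 and b-a<20]
hub=[(a,b) for y,a,b in rows if b-a>30]
hy=[y for y,a,b in rows if b-a>30];print(min(hy),max(hy))
P=np.array([onz(c,x+.5,y+.5,.03)[:2] for y,x in arm])
vx,vy,x0,y0=cv2.fitLine(P.astype(np.float32),cv2.DIST_L2,0,.01,.01).ravel();print("arm dir",np.degrees(np.arctan2(vy,vx)))
s=m.copy();s[max(hy)+1:]=0;cn=max(cv2.findContours(s,0,2)[0],key=cv2.contourArea);q=cv2.minAreaRect(cn);bp=cv2.boxPoints(q)
W=np.array([onz(c,u+.5,v+.5,.03)[:2] for u,v in bp]);h=W.mean(0);print("hub",h,"sides",[np.linalg.norm(W[i]-W[i-1]) for i in range(4)])
hd=np.array([x0,y0]);d=np.array([vx,vy]);d*=np.sign(d[0]);print("hub off line",(h-hd)[0]*d[1]-(h-hd)[1]*d[0])
slot=((g.max(-1)<120)).astype(np.uint8);ss=np.zeros_like(slot);ss[72:106,310:333]=slot[72:106,310:333];M=cv2.moments(ss,True);sc=(M['m10']/M['m00'],M['m01']/M['m00']);print("slot px",sc,M['m00'],onz(c,sc[0]+.5,sc[1]+.5,.03))
k=onz(c,334,236,.068)[:2];dk=k-h;print("knob",k,np.linalg.norm(dk),np.degrees(np.arctan2(dk[1],dk[0])));print("bal",h+.065*d)
E
```

```text
[(np.int64(66), np.int64(333), np.int64(336)), (np.int64(72), np.int64(300), np.int64(338)), (np.int64(78), np.int64(301), np.int64(339)), (np.int64(84), np.int64(301), np.int64(339)), (np.int64(90), np.int64(302), np.int64(340)), (np.int64(96), np.int64(303), np.int64(340)), (np.int64(102), np.int64(303), np.int64(341)), (np.int64(108), np.int64(304), np.int64(332)), (np.int64(114), np.int64(314), np.int64(332)), (np.int64(120), np.int64(317), np.int64(329)), (np.int64(126), np.int64(319), np.int64(330)), (np.int64(132), np.int64(319), np.int64(330)), (np.int64(138), np.int64(320), np.int64(331)), (np.int64(144), np.int64(320), np.int64(331)), (np.int64(150), np.int64(321), np.int64(332)), (np.int64(156), np.int64(321), np.int64(332)), (np.int64(162), np.int64(322), np.int64(333)), (np.int64(168), np.int64(322), np.int64(333)), (np.int64(174), np.int64(323), np.int64(334)), (np.int64(180), np.int64(324), np.int64(334)), (np.int64(186), np.int64(324), np.int64(335)), (np.int64(192), np.int64(325), np.int64(335)), (np.int64(198), np.int64(325), np.int64(336)), (np.int64(204), np.int64(326), np.int64(336))]
69 107
arm dir -62.60312
hub [ 0.49976294 -0.33953331] sides [np.float64(0.05085067545453801), np.float64(0.05044805975074943), np.float64(0.05073074073382626), np.float64(0.05203948856492004)]
hub off line -7.946013656176532e-05
slot px (320.7613636363636, 87.98863636363636) 176.0 [ 0.49960224 -0.3394007   0.03      ]
knob [ 0.58735031 -0.51095337] 0.19250034844765995 -62.935161428455594
bal [ 0.52967277 -0.39724293]
```

```bash
python3 -m handwheel '0 0 0 0 0 -2.9;0 0 0 0 0 -2.8;0 0 0 0 0 0' 0.3 >/dev/null; python3 rel.py .5297 -.3972 .0045 117.4
```

```text
shift [ 54.6  13.2 277.9] turn [0.02 0.05 0.34] t 12.95 pos [ 0.5433 -0.4515  0.2824] F [-0.3  0.3 -0.3] grip 0.7592923604613033 0.0
```

```bash
python3 -m handwheel '27 6.6 25 0 0 0.3;27.6 6.6 40 0 0 0;0 0 45 0 0 0;0 0 45 0 0 0;0 0 45 0 0 0;0 0 30 0 0 0;0 0 0 0 0 0;0 0 0 0 0 0' >/dev/null; python3 rel.py .5297 -.3972 .0045 117.4
```

```text
shift [ 0.8 -0.  48.1] turn [ 0.03  0.03 -0.04] t 13.75 pos [ 0.53   -0.3979  0.0526] F [ 0.6 -0.7  0.7] grip 0.7012538834708166 0.0
```

```bash
python3 -m handwheel '0.8 0 20 0 0 0;0 0 14 0 0 0;0 0 8 0 0 0;0 0 4 0 0 0;0 0 2 0 0 0;0 0 0 0 0 0' >/dev/null; python3 rel.py .5297 -.3972 .0045 117.4
python3 -m handwheel '0 0 0 0 0 0;0 0 0 0 0 0;0 0 0 0 0 0;0 0 0 0 0 0;0 0 0 0 0 0;0 0 0 0 0 0;0 0 0 0 0 0' 1 50; python3 rel.py .5297 -.3972 .0045 117.4
```

```text
shift [ 0.2  0.7 -0.6] turn [ 0.01  0.02 -0.05] t 14.35 pos [ 0.5292 -0.3977  0.0039] F [-0.9 -0.4  0.9] grip 0.7000132581737102 0.0
time_s: 15.05
eef_pos: [0.5287, -0.3977, 0.0036]
eef_rot: [0.52, 0.854, -0.0, -0.0]
force: [-1.0, 0.3, 1.8]
grip_width: 0.173
finger_force: 50.0
shift [ 0.   1.2 -0.9] turn [-0.03 -0.   -0.04] t 15.05 pos [ 0.5287 -0.3977  0.0036] F [-1.   0.3  1.8] grip 0.17344364877063206 50.00039756298065
```

```bash
python3 -m handwheel '0 0 -4 0 0 0;0 0 -10 0 0 0;0 0 -20 0 0 0;0 0 -30 0 0 0;0 0 -30 0 0 0;0 0 -30 0 0 0;0 0 -30 0 0 0;0 0 -30 0 0 0'
python3 -m handwheel '0 0 -30 0 0 0;0 0 -30 0 0 0;0 0 -18 0 0 0;0 0 -6 0 0 0;0 0 0 0 0 0;0 0 0 0 0 0'
python3 rel.py .672 .0063 .27 98.8
```

```text
time_s: 15.85
eef_pos: [0.5284, -0.397, 0.1887]
eef_rot: [0.52, 0.854, 0.0, -0.001]
force: [0.7, -0.4, -5.1]
grip_width: 0.171
finger_force: 50.0
time_s: 16.45
eef_pos: [0.5281, -0.3972, 0.27]
eef_rot: [0.52, 0.854, -0.0, -0.001]
force: [-0.2, -0.6, -6.5]
grip_width: 0.172
finger_force: 50.0
shift [2.921e+02 3.133e+02 2.000e-01] turn [-0.1  -0.11 18.57] t 16.45 pos [ 0.5281 -0.3972  0.27  ] F [-0.2 -0.6 -6.5] grip 0.17242816176419015 49.997663497924805
```

```bash
python3 -m handwheel '0 0 0 0 0 2;0 0 0 0 0 3.5;0 0 0 0 0 3.8;0 0 0 0 0 3.8;0 0 0 0 0 3.5;0 0 0 0 0 2;0 0 0 0 0 0;0 0 0 0 0 0' >/dev/null
python3 rel.py .672 .0063 .27 98.8
```

```text
shift [376.7 203.7   0.5] turn [-0.08 -0.09  0.02] t 17.25 pos [ 0.5285 -0.3972  0.2702] F [-0.1  0.7 -5.5] grip 0.17557466468892324 49.99769926071167
```

```bash
python3 -m handwheel '10 5.4 0 0 0 0;20 10.8 0 0 0 0;28 15.1 0 0 0 0;28 15.1 0 0 0 0;28 15.1 0 0 0 0;28 15.1 0 0 0 0;28 15.1 0 0 0 0;28 15.1 0 0 0 0' >/dev/null
python3 -m handwheel '28 15.1 0 0 0 0;28 15.1 0 0 0 0;28 15.1 0 0 0 0;28 15.1 0 0 0 0;28 15.1 0 0 0 0;20 10.8 0 0 0 0;12 6.5 0 0 0 0;6 3.3 0 0 0 0' >/dev/null
python3 -m handwheel '0 0 0 0 0 0;0 0 0 0 0 0;0 0 0 0 0 0'
python3 rel.py .672 .0063 .199 98.8; python3 shot.py w4
```

```text
time_s: 19.15
eef_pos: [0.6721, 0.0029, 0.2714]
eef_rot: [0.652, 0.758, -0.001, 0.0]
force: [0.3, -0.7, -6.1]
grip_width: 0.17
finger_force: 50.0
shift [ 3.4  0.5 72.4] turn [-0.03  0.06 -0.18] t 19.15 pos [0.6721 0.0029 0.2714] F [ 0.3 -0.7 -6.1] grip 0.16950393201442715 49.99764561653137
```

View pics/w4.png

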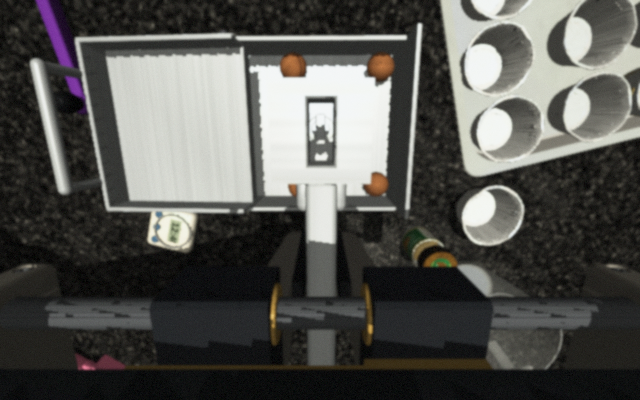

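Wrist view: empty tray flat on its stop (left), nuts at hopper corners (293,66),(381,66),(376,184),(295,188); crank's slot at x 308–336, y 97–165 in line with the image vertical. Measuring the hub from the slot.

```bash
python3 - <<'E'
from h import *
import pickle
c=pickle.load(open("w4.pkl","rb"));g=c["color"].astype(int).mean(-1).astype(int)
print(g[92:172:2,310]);print(g[92:172:2,334]);print(g[100:104,300:344]);print(g[158,300:344])
f=lambda u,v:onz(c,u,v,.298)[:2]
a,b=f(321.5,97),f(321.5,166);print("slot",np.linalg.norm(a-b),np.linalg.norm(f(307.5,110)-f(336.5,110)),"hub",(a+b)/2)
s=bot.read_state();x=R.from_quat(s["eef_rot"]).apply([1,0,0]);print("kin hub",s["eef_pos"]+.065*x)
print("tang top px",proj(c,[.662,.0705,.165]),"rim pts",[proj(c,[.662+X*.988-Y*.153,.0705+X*.153+Y*.988,Z]) for X,Y,Z in((-.085,.085,.131),(.083,.085,.164),(.083,-.085,.164))])
E
```

```text
[244 240 172  86  45 116 231 239 238 237 235 230 230 222 207 222 228 225
 224 221 223 224 212 194 152  85  82  81  82  78  84  84  80  83  72  71
  84 156 218 231]
[244 239 174  97  75  82 109 114 102  91  90  93  92 106 107  99  97 106
 106 107 106 100  99 108 106  91  89  72  87  96 103 103 102 109 115 120
 126 163 214 231]
[[245 245 245 240 225 182 133  88  61  47  45  44  47  42  43  44  45  43
   47  49  45  41  47  43  46  45  44  45  48  44  44  42  42  50  75 122
  171 216 236 243 246 246 246 245]
 [245 245 244 241 228 183 134  90  57  51  57  57  54  58  58  61  60  62
   60  62  59  57  60  57  57  58  60  57  61  57  62  58  57  52  77 120
  169 212 237 243 245 245 245 245]
 [245 245 244 240 227 183 135  88  77  92 116 123 122 121 127 123 124 123
  122 125 126 123 126 125 124 120 124 123 121 128 121 122 103  81  82 122
  167 214 236 244 245 244 245 246]
 [245 245 244 241 225 184 136 100 105 153 191 203 203 203 206 204 204 203
  205 205 204 206 204 207 203 201 205 204 204 205 205 196 174 132  99 124
  169 214 237 245 245 245 245 245]]
[237 239 238 238 234 216 175 131  86  70  83  90  89  99 137 197 230 237
 238 237 236 237 237 238 236 228 198 143 104  94  92  87  73  78 109 158
 195 226 236 238 239 238 238 239]
slot 0.03103404633457563 0.01319327969545404 hub [0.66317357 0.06839284]
kin hub [0.66235955 0.06739584 0.27145586]
tang top px (np.float64(320.1167571736946), np.float64(128.21788109691477)) rim pts [(np.float64(228.5689606367242), np.float64(34.47528700601373)), (np.float64(420.2791887693006), np.float64(21.535341655219554)), (np.float64(406.5587370962678), np.float64(218.90798718209828))]
```

```bash
python3 -m handwheel '1.2 -0.4 6 0 0 0;1.2 -0.4 12 0 0 0;0 0 14 0 0 0;0 0 14 0 0 0;0 0 12 0 0 0;0 0 8 0 0 0;0 0 4 0 0 0;0 0 2 0 0 0' >/dev/null
python3 -m handwheel '0 0 0 0 0 0;0 0 0 0 0 0;0 0 0 0 0 0'
python3 shot.py w5; python3 - <<'E'
from h import *
import pickle
c=pickle.load(open("w5.pkl","rb"));s=bot.read_state();z=s["eef_pos"][2]-.0036+.03
print("hub top z",z,"tang px",proj(c,[.662,.0705,.165]))
i=c["color"][75:190,265:380,::-1];cv2.imwrite("pics/c5.png",cv2.resize(i,(575,575),interpolation=cv2.INTER_CUBIC))
E
```

```text
time_s: 20.3
eef_pos: [0.6714, 0.0072, 0.2002]
eef_rot: [0.651, 0.759, 0.0, 0.0]
force: [0.1, 0.2, -5.8]
grip_width: 0.168
finger_force: 50.0
hub top z 0.22649021144883857 tang px (np.float64(320.1476663715962), np.float64(134.72713311606734))
```

View pics/c5.png

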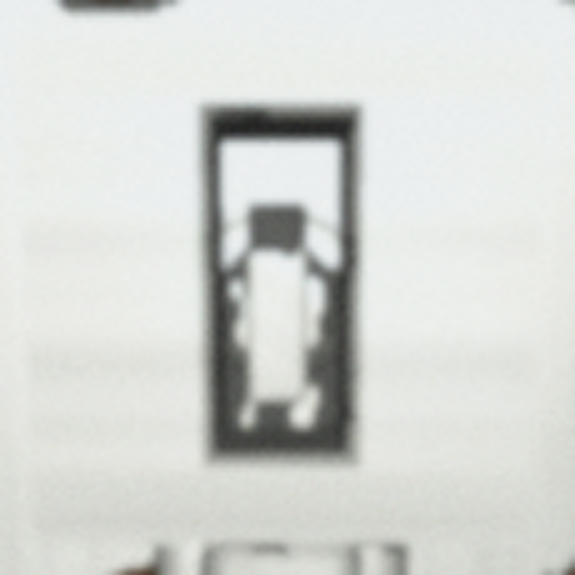

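```bash
python3 - <<'E'
from h import *
import pickle
c=pickle.load(open("w5.pkl","rb"))
h=onz(c,265+280/5,75+283/5,.2265);t=onz(c,265+277/5,75+302.5/5,.165);print(h,t,"h-t mm",1000*(h-t)[:2])
print("slot len",np.linalg.norm(onz(c,321,96,.2265)-onz(c,321,167,.2265)))
E
python3 rel.py .672 .0063 .199 98.8
```

```text
[0.66201579 0.07298731 0.2265    ] [0.66224161 0.07003078 0.165     ] h-t mm [-0.22581938  2.95653131]
slot len 0.03200203821601029
shift [-1.   0.5  1.1] turn [ 0.05  0.02 -0.04] t 20.35 pos [0.6713 0.0072 0.2001] F [-0.8  0.2 -5.3] grip 0.17196224277073296 49.997729659080505
```

Hub is within 3 mm of the tang, aligned and about 31 mm above it; a small trim, then hand in.

```bash
python3 -m handwheel '-2 0 0 0 0 0;0 0 0 0 0 0;0 0 0 0 0 0;0 0 0 0 0 0;0 0 0 0 0 0;0 0 0 0 0 0' && python3 -c "
from cell import bot
print(bot.sign_off())"
```

```text
time_s: 20.95
eef_pos: [0.6714, 0.0053, 0.1995]
eef_rot: [0.651, 0.759, -0.0, 0.0]
force: [-0.3, -0.0, -5.4]
grip_width: 0.171
finger_force: 50.0
the job is handed in; nothing more can be done
None
```

I handed the job in at about 21 s: all four walnuts are in the hopper, the tray is back down, and the crank is held level about 3 cm above the tang, centred to within about 3 mm with its slot in line; sign-off returned no verdict.

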